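File two sample boards on the sloping pin stand

TASK

File both loose sample boards on the two pins of the sloping stand, swatch side out and large hole over the thick upper pin: the thick board first, flush on the pin bar, then the thin board flush on top of it. The pin bar has been slid sideways by an unknown amount, so feel for the pins. Leave the small squat jar and the tape roll where they are and let go of everything.

Things in the scene. Friction and masses are not known exactly. Their poses are not given: they have to be found in the camera images.
- stand: Fixed stand, 150 mm wide (y), sloping face 176 mm long, low towards the robot, 30 degrees. Origin: middle of the footprint, on the table; z vertical. On its face two cross rails carry a steel pin bar 150 mm long (up the slope), 34 mm wide. The bar is locked in a place that is not reported, up to 32 mm to either side of the stand's middle; it cannot be moved.
- stand_face (a point): Centre of the sloping face, 75 mm above the table. x up the slope, y level across, z straight out of the face (30 degrees from vertical). Pin bar: centred at x = 0, top at z = 31 mm, y unknown within -32..32 mm. On its centre line two fixed pins along z up to z = 71 mm, flat tops with 3 mm rounded edges: lower at x = -45 mm, 10 mm thick; upper at x = +45 mm, 16 mm thick.
- thick_board: Plywood board 150 x 60 x 16 mm, about 110 g, white swatch on its upper face, lying flat, swatch up. Two through holes on its long centre line, 45 mm either side of the middle: 13 mm at the -x end, 19 mm at the +x end. Origin: centre of the underside; x along the length towards the large hole, y across, z out of the swatch face.
- thin_board: Plywood board 150 x 60 x 10 mm, about 80 g, white swatch on its upper face, lying flat, swatch up. Two through holes on its long centre line, 45 mm either side of the middle: 13 mm at the -x end, 19 mm at the +x end. Origin: centre of the underside; x along the length towards the large hole, y across, z out of the swatch face.
- tape: Roll of brown paper tape, 60 mm across, 24 mm high, a bystander lying on the table. Origin: centre of its underside.
- small_jar: Squat stoneware jar, 53 mm across, 44 mm high, a bystander on the table near the wall. Origin: centre of its underside.

How it is judged:
By the outcome, as a careful person would: the job done as asked, in the order asked, and still so for the second after the job is handed in, with the robot touching nothing.
It also fails if it takes over 58 s, if anything falls off the work surface, if the arm or the gripper's body presses on something with over 40 N, if the wrist force passes 120 N, or if a joint passes its speed limit or range.

ROBOT

A 6-joint arm with a two-finger parallel gripper is mounted at the origin on a cart in front of the work surface, level with it; the furniture and walls round the work are solid. World frame = base frame: x ahead of the robot, y to its left, z up, the work surface at z = 0. Lengths are in mm, angles in rad, forces in N, time in s.
With the tool pointing down it reaches from about 300 to 850 mm from the base axis. Payload 5.4 kg.
Tool frame: the origin (TCP) lies on the mounting face of the last link; the fingertips stand 173 mm ahead of it and the grasp point (between the pads) lies 155 mm ahead of it (bot.hold_point_z is the distance from the TCP to the grasp point, in mm); z points along the fingers, y is the line along which they close (so a half turn about z gives the same grasp; the last joint's range is limited). The gripper opens to 85 mm and grips with 20 to 120 N. Pads are 22 mm wide; open, the fingers measure 114 mm over their backs; the gripper's body (76 mm by 85 mm) begins 54 mm behind the grasp point. The pads swing forward as they close: fully open they stand 13 mm farther back than shut.
Start: joints at [-1.41, 0.158, 1.597, -0, 1.386, -0.21], TCP at [208.334, -535.915, 404.699] pointing down, gripper open.
Joint ranges: [-2.91, 2.91], [-0.94, 2.29], [0.18, 2.7], [-1.29, 4.43], [0.17, 2.64], [-3, 3]. Speed limits (rad/s): [2.57, 2.57, 3.14, 3.14, 3.14, 3.14].

INTERFACE

Orientations are given as a unit quaternion [x, y, z, w].
In Python, from station import sensors, vision, job, bot gives the robot as it stands.
- The arm moves only by the tool servo_tool, never from a script. Its argument "commands" is a list of rows, each an object with "gripper": the opening, from 0 (shut) to 1 (fully open); "travel": the shift along the tool's x, y, z in m, a list of three; "rot": the turn, a rotation vector about the tool's x, y, z in rad, a list of three. In form: [{"gripper": gripper, "travel": [x, y, z], "rot": [ax, ay, az]}, ...]. A call has 1 to 20 rows; each row is the pose to reach, as a shift and turn from the pose commanded when the call began, along the tool's axes at that moment; what a row does not reach only later rows make up. A row lasts 1/10 s, in which the tool goes at most 50 mm and 8.59 degrees, less where a joint would pass 70% of its speed; a pose out of reach is approached as far as the arm can. A call with a gripper value outside its range is refused whole. The fingers move at their own pace and stop on an object; "force" is the grip in N (left out, the last holds). Time passes only in rows, so rows that repeat a pose let the fingers close. It gives the time, the measured TCP pose, the force, the opening and the grip force at its end, in the units of the state.
- sensors.observe(): the state, without advancing time (a new reading comes with each control period).
- vision.grab_frame(name): name is "scene" or "top" or "wrist"; returns a dict with "pixels" (400x640x3 uint8, blue, green, red), "depth" (400x640 float32, mm along the optical axis (not along the pixel's ray), 0 where there is no reading), "intrinsics" (3x3 intrinsics, pixels), "xyz" and "attitude" of the camera in the world. Camera axes: x right, y down, z forward; pixel columns grow to the right and rows downward; lengths in mm; the calibration is good to about 2 mm. A picture is of the moment at which its call begins.
- job.sign_off(): hands the job in; it is judged then, once.
The state is a dict: "t": time; "joint_pos": joint angles; "qd": joint speeds; "joint_efforts": joint torques, N m; "ee_pos": TCP position; "eef_rot": TCP orientation; "force": force on the tool from outside, world axes, zero at the start; "wrist_torque": the same for the moment, N m; "finger_gap": opening from 0.0 (shut) to 1.0 (fully open); "gripper_force": force on a finger pad.
Only numpy, scipy, OpenCV 4.12 (cv2) and the standard library are available. Lean on these libraries where they do the work, as an engineer would, in place of code of your own. Each camera call takes 0.05 s, during which the arm holds its last target. There are 200 camera calls.

## Working session

There is one attempt and no reset: what is moved stays moved. The work goes in short steps, Python scripts to look and compute and a tool call to move; the robot and the scene stay as the last step left them, time stands still between calls to the robot, and variables do not carry over. Pictures are saved under pics/ and viewed, at most 10 in all, crops included, and the job is handed in when it is done.

Besides the shell and the picture viewer there is one more tool, called after "Request:" as name(argument=value, ...) on one line, values as JSON. servo_tool: Moves the arm, as the interface text tells. Its arguments: {"type":"object","properties":{"commands":{"type":"array","items":{"type":"object","properties":{"gripper":{"type":"number"},"travel":{"type":"array","items":{"type":"number"}},"rot":{"type":"array","items":{"type":"number"}}}}},"force":{"type":"number"}},"required":["commands"]}

```bash
mkdir -p pics; ls; cat > h.py <<'E'
import numpy as np,cv2
from scipy.spatial.transform import Rotation as R
from station import sensors,vision,job,bot
def grab(n):
    f=vision.grab_frame(n); np.savez('%s.npz'%n,**{k:np.array(v) for k,v in f.items()}); return f
def load(n): return np.load('%s.npz'%n)
def att(f):
    a=np.array(f['attitude']); return a if a.shape==(3,3) else R.from_quat(a).as_matrix()
def world(f,u,v,d=None):
    K=f['intrinsics'];d=f['depth'][int(v),int(u)] if d is None else d
    return att(f)@(np.array([(u-K[0,2])/K[0,0],(v-K[1,2])/K[1,1],1])*d)+f['xyz']
def cloud(f):
    K=f['intrinsics'];d=f['depth'];v,u=np.mgrid[:400,:640]
    p=np.stack([(u-K[0,2])/K[0,0]*d,(v-K[1,2])/K[1,1]*d,d],-1)
    return p@att(f).T+f['xyz']
E
python3 - <<'E'
from h import *
for n in ['scene','top']:
    f=grab(n);cv2.imwrite('pics/%s.png'%n,f['pixels']);print(n,f['xyz'],f['attitude'])
print(sensors.observe())
E
```

```text
pics
scene [  4.40879025 154.48807515 831.89504504] [ 0.70434242 -0.64193783  0.2101142  -0.21833368]
top [ 367.01505406  194.34246622 1212.66440723] [ 0.7127862  -0.69633491  0.06533452 -0.05277236]
{'t': 0.1, 'joint_pos': array([-1.41007559e+00,  1.59040434e-01,  1.59812130e+00, -3.26296600e-05,
        1.38617803e+00, -2.10074313e-01]), 'qd': array([-0.00050642, -0.00092271, -0.0032399 ,  0.00038649,  0.00017807,
       -0.00121234]), 'joint_efforts': array([ 2.35795269e-04, -3.96990609e+01, -3.32338607e+01, -1.47667115e-04,
        4.20876400e-03,  2.18994307e-05]), 'ee_pos': array([ 208.30447504, -535.67636033,  403.77700405]), 'eef_rot': array([ 9.82862120e-01,  1.84340145e-01,  5.52434437e-06, -8.73687792e-04]), 'force': array([-0.19609256,  0.05327733, -0.07646135]), 'wrist_torque': array([ 0.04223768, -0.05395945,  0.02167381]), 'gripper_force': 0.0, 'finger_gap': 0.9994266715809182}
```

View pics/top.png

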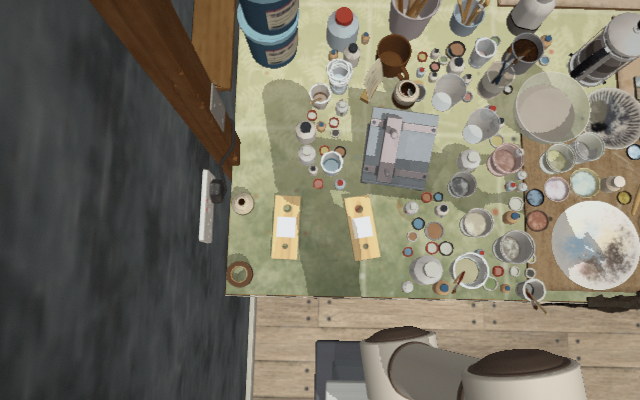

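View pics/scene.png

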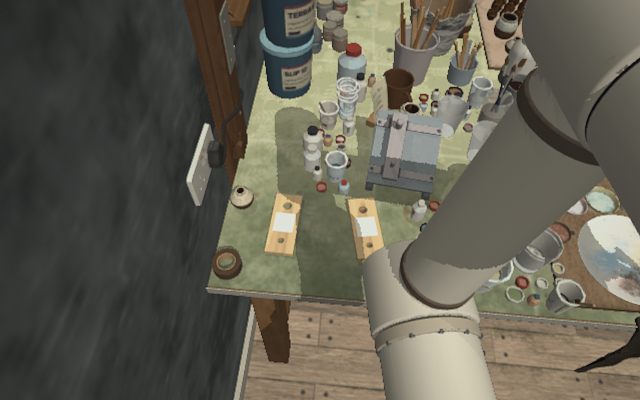

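The top view shows the boards at about (287,227) and (362,227), with the stand at (400,148) and its bar left of the middle, at u≈387. The jar is at (242,202) and the tape at (239,272).

```bash
python3 - <<'E'
from h import *
f=load('top');p=f['pixels'];P=cloud(f)
c=cv2.resize(p[95:275,260:450],None,fx=4,fy=4*600/720*1.0,interpolation=cv2.INTER_CUBIC) if 0 else cv2.resize(p[95:275,260:450],None,fx=3.3,fy=3.3,interpolation=cv2.INTER_CUBIC)
cv2.imwrite('pics/crop.png',c)
for u,v in [(287,227),(362,227),(280,200),(387,150),(410,150),(400,175),(375,170),(320,240),(242,202),(239,263)]:
    print(u,v,P[v,u].round(1))
# boards: wood pixels by height
for n,(a,b) in {'L':(265,308),'R':(338,388)}.items():
    sub=P[188:270,a:b];z=sub[...,2];m=(z>5)&(z<25)&(f['depth'][188:270,a:b]>0)
    m=cv2.morphologyEx(m.astype(np.uint8),cv2.MORPH_OPEN,np.ones((3,3)))>0
    q=sub[m];r=cv2.minAreaRect(q[:,:2].astype(np.float32));print(n,np.median(q[:,2]),r,len(q),q[:,:2].mean(0))
    # fully by SVD
    d=q[:,:2]-q[:,:2].mean(0);w,V=np.linalg.eigh(np.cov(d.T));print(np.sqrt(w*12),V[:,1])
E
```

```text
287 227 [499.9 258.1   8.7]
362 227 [503.2  81.3  17. ]
280 200 [564.1 276.9   9. ]
387 150 [669.2  34.4  99.9]
410 150 [677.  -22.   76.4]
400 175 [623.7  -3.5  48.7]
375 170 [631.   56.7  62.4]
320 240 [471.3 179.3   4.8]
242 202 [ 5.585e+02  3.683e+02 -3.000e-01]
239 263 [412.4 365.1  22.1]
L 10.04029948271932 ((500.3370361328125, 261.6741027832031), (60.1802864074707, 150.10498046875), 88.43074035644531) 1493 [499.56305625 261.51510353]
[ 61.44711128 149.91094419] [-0.99975372  0.02219246]
R 16.058758524658515 ((515.2973022460938, 84.81190490722656), (176.01760864257812, 64.67461395263672), 12.447826385498047) 1578 [501.90135908  82.65266612]
[ 62.35854837 151.50674448] [-0.98082081 -0.19491163]
```

View pics/crop.png

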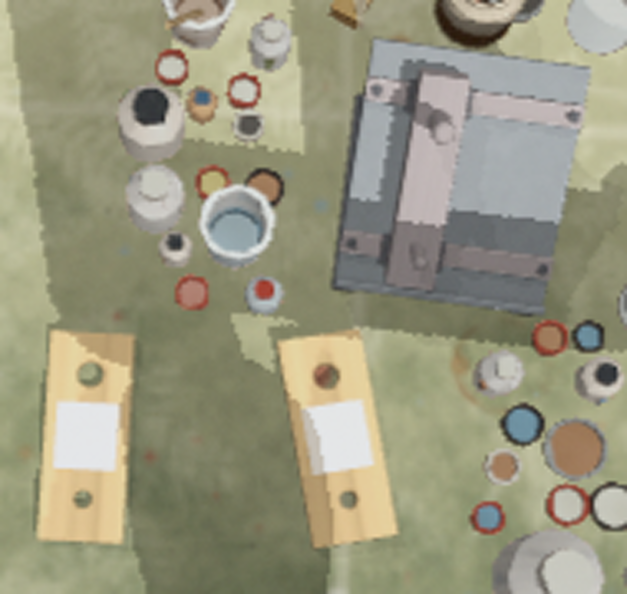

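```bash
python3 - <<'E'
from h import *
from scipy.optimize import least_squares
for n in ['top','scene']:
    f=load(n);P=cloud(f).reshape(-1,3);ok=f['depth'].reshape(-1)>0
    P=P[ok&(P[:,2]>20)&(P[:,2]<230)&(abs(P[:,0]-665)<130)&(abs(P[:,1]+5)<120)]
    best=None
    # normals param: yaw psi, tilt 30 fixed; offset histogram
    for psi in np.radians(np.arange(-25,10,.5)):
        nrm=np.array([-.5*np.cos(psi),-.5*np.sin(psi),np.cos(np.pi/6)])
        h=np.histogram(P@nrm,bins=np.arange(-500,0,1.))
        s=np.convolve(h[0],np.ones(4),'valid').max()
        if best is None or s>best[0]: best=(s,psi,nrm,h[1][np.convolve(h[0],np.ones(4),'valid').argmax()]+2)
    s,psi,nrm,off=best
    Q=P[abs(P@nrm-off)<3];c=Q.mean(0);u,sv,V=np.linalg.svd(Q-c);nn=V[2]*np.sign(V[2][2])
    print(n,s,np.degrees(psi),off,'svd n',nn,'tilt',np.degrees(np.arccos(nn[2])),'yaw',np.degrees(np.arctan2(-nn[1],-nn[0])))
    off=np.median(Q@nrm)
    hh=P@nrm-off;k=np.histogram(hh,bins=np.arange(-10,90,3));print(list(zip(k[1].astype(int),k[0])))
E
```

```text
top 1923.0 -7.0 -272.0 svd n [-0.49639437  0.05957044  0.8660508 ] tilt 29.99708949049725 yaw -6.843127661349584
[(np.int64(-10), np.int64(1)), (np.int64(-7), np.int64(109)), (np.int64(-4), np.int64(921)), (np.int64(-1), np.int64(1474)), (np.int64(2), np.int64(716)), (np.int64(5), np.int64(363)), (np.int64(8), np.int64(190)), (np.int64(11), np.int64(165)), (np.int64(14), np.int64(90)), (np.int64(17), np.int64(49)), (np.int64(20), np.int64(38)), (np.int64(23), np.int64(59)), (np.int64(26), np.int64(179)), (np.int64(29), np.int64(473)), (np.int64(32), np.int64(293)), (np.int64(35), np.int64(51)), (np.int64(38), np.int64(27)), (np.int64(41), np.int64(17)), (np.int64(44), np.int64(25)), (np.int64(47), np.int64(16)), (np.int64(50), np.int64(5)), (np.int64(53), np.int64(5)), (np.int64(56), np.int64(0)), (np.int64(59), np.int64(5)), (np.int64(62), np.int64(7)), (np.int64(65), np.int64(13)), (np.int64(68), np.int64(27)), (np.int64(71), np.int64(14)), (np.int64(74), np.int64(4)), (np.int64(77), np.int64(0)), (np.int64(80), np.int64(0)), (np.int64(83), np.int64(0)), (np.int64(86), np.int64(0))
[... 419 characters left out ...]
), np.int64(11)), (np.int64(20), np.int64(11)), (np.int64(23), np.int64(21)), (np.int64(26), np.int64(168)), (np.int64(29), np.int64(568)), (np.int64(32), np.int64(234)), (np.int64(35), np.int64(43)), (np.int64(38), np.int64(32)), (np.int64(41), np.int64(21)), (np.int64(44), np.int64(21)), (np.int64(47), np.int64(17)), (np.int64(50), np.int64(9)), (np.int64(53), np.int64(4)), (np.int64(56), np.int64(1)), (np.int64(59), np.int64(5)), (np.int64(62), np.int64(3)), (np.int64(65), np.int64(16)), (np.int64(68), np.int64(26)), (np.int64(71), np.int64(15)), (np.int64(74), np.int64(3)), (np.int64(77), np.int64(0)), (np.int64(80), np.int64(0)), (np.int64(83), np.int64(0)), (np.int64(86), np.int64(0))]
```

```bash
python3 - <<'E'
from h import *
psi=np.radians(-6.6)
X=R.from_euler('ZY',[psi,-np.pi/6]).as_matrix(); print(X.round(3).tolist())
for n in ['top','scene']:
    f=load(n);P=cloud(f).reshape(-1,3);ok=f['depth'].reshape(-1)>0
    P=P[ok&(P[:,2]>20)&(P[:,2]<230)&(abs(P[:,0]-665)<130)&(abs(P[:,1]+5)<120)]
    q=P@X  # stand axes
    z0=np.median(q[abs(q[:,2]+273)<3,2]); 
    F=q[abs(q[:,2]-z0)<2]; B=q[abs(q[:,2]-z0-31)<3]; T=q[abs(q[:,2]-z0-70)<4]
    # stand extents
    print(n,'z0',z0,'face x',np.percentile(F[:,0],[.5,99.5]),'y',np.percentile(F[:,1],[.5,99.5]))
    r=cv2.minAreaRect(B[:,:2].astype(np.float32));print('bar x',np.percentile(B[:,0],[1,99]),'y',np.percentile(B[:,1],[2,98]),'fit',np.polyfit(B[:,0],B[:,1],1))
    m=T[:,0].mean()
    for S in (T[T[:,0]<m],T[T[:,0]>=m]):print('pin',len(S),S.mean(0),np.ptp(S,axis=0))
E
```

```text
[[0.86, 0.115, -0.497], [-0.1, 0.993, 0.057], [0.5, 0.0, 0.866]]
top z0 -272.6948331914067 face x [539.51944091 709.85240537] y [  7.26574297 156.599819  ]
bar x [486.20139067 696.09227818] y [-40.7325906  123.55478336] fit [  0.3141715  -92.95041224]
pin 10 [ 577.99485946  108.43224164 -202.06799204] [6.87632627 5.50793204 4.79626424]
pin 40 [ 667.24202156  107.2912625  -202.82831991] [14.05134942 15.50370663  7.3740937 ]
scene z0 -273.4027528515287 face x [539.64442708 707.61864449] y [  6.56707664 154.79106245]
bar x [480.32278406 693.00579368] y [ 37.42092412 121.91557938] fit [ 0.17046768 -1.68708034]
pin 14 [ 575.76660643  105.48687347 -203.21129853] [6.2843116  8.65406042 5.89616078]
pin 39 [ 664.42832925  105.60885697 -203.49887491] [14.7437027  13.59469238  7.51390828]
```

```bash
cat >> h.py <<'E'
PSI=np.radians(-6.7)
SX=R.from_euler('ZY',[PSI,-np.pi/6]).as_matrix()
def delta(pos,Rt):
    """tool-frame shift (m) and rotvec from the measured TCP to a target TCP pose"""
    s=sensors.observe();Rc=R.from_quat(s['eef_rot'])
    print('travel',(Rc.inv().apply(np.array(pos)-s['ee_pos'])/1000).round(4),'rot',(Rc.inv()*R.from_matrix(Rt)).as_rotvec().round(4))
def tool(z,x):
    z=np.array(z)/np.linalg.norm(z);x=np.array(x)-np.dot(x,z)*z;x/=np.linalg.norm(x);return np.stack([x,np.cross(z,x),z],1)
E
python3 - <<'E'
from h import *
f=grab('wrist');s=sensors.observe();Rc=R.from_quat(s['eef_rot'])
print('cam in tool',Rc.inv().apply(f['xyz']-s['ee_pos']),(Rc.inv().as_matrix()@att(f)).round(3),f['intrinsics'], bot.hold_point_z)
# bar centre estimate (stand axes 621,106.5,-273+31)
c=SX@np.array([621,106.7,-273+31]);print('bar centre',c)
tgt=c+SX[:,2]*(155+140); Rt=tool(-SX[:,2],SX[:,0]);delta(tgt,Rt);print(tgt)
E
```

```text
cam in tool [64.30588713 -0.13926755 30.41564003] [[ 0.001 -0.966 -0.26 ]
 [ 1.     0.001 -0.002]
 [ 0.002 -0.26   0.966]] [[347.75246148   0.         321.3502257 ]
 [  0.         347.75246148 198.13622182]
 [  0.           0.           1.        ]] 154.70000000000002
bar centre [666.75135519  29.10841953 100.92185228]
travel [ 0.5016 -0.4294  0.0483] rot [-0.1292  0.5131  0.476 ]
[520.25868438  46.31735325 356.3993464 ]
```

Request:
servo_tool(commands=[{"gripper": 1,"travel": [0.5,-0.43,0.048],"rot": [-0.129,0.513,0.476]},{"gripper": 1,"travel": [0.5,-0.43,0.048],"rot": [-0.129,0.513,0.476]},{"gripper": 1,"travel": [0.5,-0.43,0.048],"rot": [-0.129,0.513,0.476]},{"gripper": 1,"travel": [0.5,-0.43,0.048],"rot": [-0.129,0.513,0.476]},{"gripper": 1,"travel": [0.5,-0.43,0.048],"rot": [-0.129,0.513,0.476]},{"gripper": 1,"travel": [0.5,-0.43,0.048],"rot": [-0.129,0.513,0.476]},{"gripper": 1,"travel": [0.5,-0.43,0.048],"rot": [-0.129,0.513,0.476]},{"gripper": 1,"travel": [0.5,-0.43,0.048],"rot": [-0.129,0.513,0.476]},{"gripper": 1,"travel": [0.5,-0.43,0.048],"rot": [-0.129,0.513,0.476]},{"gripper": 1,"travel": [0.5,-0.43,0.048],"rot": [-0.129,0.513,0.476]},{"gripper": 1,"travel": [0.5,-0.43,0.048],"rot": [-0.129,0.513,0.476]},{"gripper": 1,"travel": [0.5,-0.43,0.048],"rot": [-0.129,0.513,0.476]},{"gripper": 1,"travel": [0.5,-0.43,0.048],"rot": [-0.129,0.513,0.476]},{"gripper": 1,"travel": [0.5,-0.43,0.048],"rot": [-0.129,0.513,0.476]},{"gripper": 1,"travel": [0.5,-0.43,0.048],"rot": [-0.129,0.513,0.476]},{"gripper": 1,"travel": [0.5,-0.43,0.048],"rot": [-0.129,0.513,0.476]},{"gripper": 1,"travel": [0.5,-0.43,0.048],"rot": [-0.129,0.513,0.476]},{"gripper": 1,"travel": [0.5,-0.43,0.048],"rot": [-0.129,0.513,0.476]}])

```text
t: 1.95
ee_pos: [518.3, 44.8, 356.9]
eef_rot: [0.964, -0.057, 0.259, 0.016]
force: [0.2, -0.2, -0.2]
finger_gap: 0.997
gripper_force: 0.0
```

```bash
python3 - <<'E'
from h import *
f=grab('wrist');cv2.imwrite('pics/w1.png',f['pixels'])
print(sensors.observe()['ee_pos'])
q=cloud(f).reshape(-1,3)@SX
q=q[(f['depth'].reshape(-1)>0)&(abs(q[:,0]-621)<100)&(abs(q[:,1]-82)<90)]
zs=q[:,2]
F=q[(abs(zs+273)<5)];B=q[(abs(zs+242)<5)&(abs(q[:,1]-106.7)<25)&(abs(q[:,0]-621)<90)];T=q[(abs(zs+202)<5)]
print('face',np.median(F[:,2]),'y',np.percentile(F[:,1],[.3,99.7]),'bar z',np.median(B[:,2]),'x',np.percentile(B[:,0],[.5,99.5]),'y',np.percentile(B[:,1],[.5,99.5]))
for a in (576,666):
    S=T[(abs(T[:,0]-a)<20)&(abs(T[:,1]-106.7)<20)];
    if len(S): S=S[S[:,2]>np.median(S[:,2])-1.5];print('pin',len(S),S.mean(0),cv2.minEnclosingCircle(S[:,:2].astype(np.float32)))
E
```

```text
[518.33185797  44.93413631 356.89930576]
face -271.1262296890983 y [  7.57927374 156.14089795] bar z -240.07300305726625 x [546.75629829 694.60138127] y [ 89.74765029 123.48985609]
pin 112 [ 576.1854434   106.34579788 -201.00175234] ((575.5681762695312, 106.29039764404297), 4.7661871910095215)
pin 370 [ 665.35230072  106.68579969 -200.51343729] ((665.2910766601562, 106.64446258544922), 7.126394748687744)
```

View pics/w1.png

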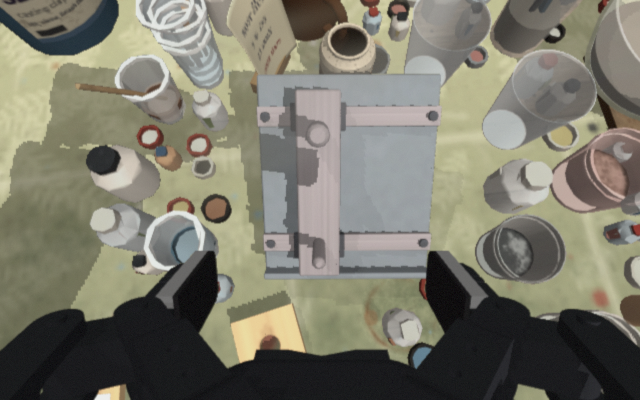

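The wrist view shows the bar clearly: upper pin at (317,132), lower pin at (319,252), no occlusion. The bar sits about 25 mm left of the stand's middle. Next I look at both boards from close by.

```bash
python3 - <<'E'
from h import *
delta([440,165,340],tool([0,0,-1],[1,0,0]))
E
```

```text
travel [-0.088  -0.11   -0.0316] rot [ 0.0325 -0.5235 -0.1158]
```

Request:
servo_tool(commands=[{"gripper": 1,"travel": [-0.088,-0.11,-0.032],"rot": [0.0325,-0.5235,-0.116]},{"gripper": 1,"travel": [-0.088,-0.11,-0.032],"rot": [0.0325,-0.5235,-0.116]},{"gripper": 1,"travel": [-0.088,-0.11,-0.032],"rot": [0.0325,-0.5235,-0.116]},{"gripper": 1,"travel": [-0.088,-0.11,-0.032],"rot": [0.0325,-0.5235,-0.116]},{"gripper": 1,"travel": [-0.088,-0.11,-0.032],"rot": [0.0325,-0.5235,-0.116]},{"gripper": 1,"travel": [-0.088,-0.11,-0.032],"rot": [0.0325,-0.5235,-0.116]},{"gripper": 1,"travel": [-0.088,-0.11,-0.032],"rot": [0.0325,-0.5235,-0.116]}])

```text
t: 2.7
ee_pos: [440.1, 165.2, 340.4]
eef_rot: [1.0, 0.0, 0.001, 0.0]
force: [0.1, -0.1, -0.6]
finger_gap: 1.001
gripper_force: 0.0
```

```bash
cat >> h.py <<'E'
def board(P,d,c,zt):
    """centre, yaw of a board top at height zt near c, from a cloud"""
    m=(d>0)&(abs(P[...,2]-zt)<3.5)&(np.hypot(P[...,0]-c[0],P[...,1]-c[1])<90)
    k,L,st,_=cv2.connectedComponentsWithStats(m.astype(np.uint8));m=L==1+st[1:,4].argmax()
    q=P[m];r=cv2.minAreaRect(q[:,:2].astype(np.float32));b=cv2.boxPoints(r)
    dd=q[:,:2]-q[:,:2].mean(0);w,V=np.linalg.eigh(np.cov(dd.T));a=V[:,1]*np.sign(V[0,1])
    print('top z',np.median(q[:,2]),'mean',q.mean(0).round(1),'size',np.sqrt(w*12).round(1),'yaw',np.degrees(np.arctan2(a[1],a[0])).round(2),'rect',r)
E
python3 - <<'E'
from h import *
f=grab('wrist');cv2.imwrite('pics/w2.png',f['pixels'])
print(sensors.observe()['ee_pos'])
P=cloud(f);d=f['depth']
print('table z',np.median(P[150:200,300:340,2]))
board(P,d,(502,82.7),17);board(P,d,(499.6,261.5),11)
E
```

```text
[440.06149424 165.24360172 340.43316524]
table z 0.11910434287239013
top z 16.54697429822545 mean [505.4  82.1  16.5] size [ 61.8 149.6] yaw 10.73 rect ((501.2480163574219, 81.23731994628906), (150.5010223388672, 60.78267288208008), 10.735041618347168)
top z 10.81386041364371 mean [502.5 260.2  10.8] size [ 62.  149.7] yaw -1.59 rect ((498.3726501464844, 260.7544250488281), (60.990413665771484, 150.6124267578125), 88.42622375488281)
```

View pics/w2.png

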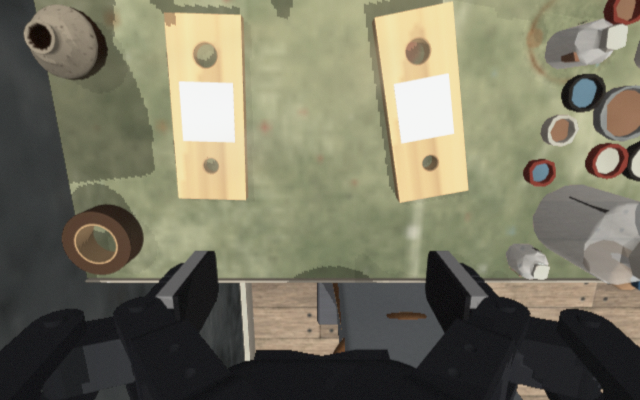

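Both boards are clear: the thick one centred at about (422,105) and the thin one at about (208,110), large holes up-slope. The fitted sizes match 150×60 mm. Going for the thick board.

```bash
python3 - <<'E'
from h import *
a=np.radians(10.73)
delta([501.2,81.2,215],tool([0,0,-1],[np.cos(a),np.sin(a),0]))
E
```

```text
travel [0.0609 0.0841 0.1255] rot [ 0.0002 -0.0014 -0.1869]
```

Request:
servo_tool(commands=[{"gripper": 1,"travel": [0.061,0.084,0.1255],"rot": [0,-0.001,-0.187]},{"gripper": 1,"travel": [0.061,0.084,0.1255],"rot": [0,-0.001,-0.187]},{"gripper": 1,"travel": [0.061,0.084,0.1255],"rot": [0,-0.001,-0.187]},{"gripper": 1,"travel": [0.061,0.084,0.1255],"rot": [0,-0.001,-0.187]},{"gripper": 1,"travel": [0.061,0.084,0.1255],"rot": [0,-0.001,-0.187]},{"gripper": 1,"travel": [0.061,0.084,0.1255],"rot": [0,-0.001,-0.187]}])

```text
t: 3.35
ee_pos: [501.2, 82.3, 215.9]
eef_rot: [0.996, 0.094, 0.0, -0.0]
force: [0.7, 1.2, 0.5]
finger_gap: 1.002
gripper_force: 0.0
```

```bash
python3 - <<'E'
from h import *
a=np.radians(10.73)
delta([501.2,81.2,174],tool([0,0,-1],[np.cos(a),np.sin(a),0]))
E
```

```text
travel [-0.0003  0.0011  0.0419] rot [-0.     -0.0004  0.0014]
```

Request:
servo_tool(commands=[{"gripper": 1,"travel": [0,0.0,0.025],"rot": [0,0,0]},{"gripper": 1,"travel": [0,0,0.0405],"rot": [0,0,0]},{"gripper": 1,"travel": [0,0,0.0405],"rot": [0,0,0]},{"gripper": 0.4,"travel": [0,0,0.0405],"rot": [0,0,0]},{"gripper": 0.4,"travel": [0,0,0.0405],"rot": [0,0,0]},{"gripper": 0.4,"travel": [0,0,0.0405],"rot": [0,0,0]},{"gripper": 0.4,"travel": [0,0,0.0405],"rot": [0,0,0]}], force=30)

```text
t: 4.05
ee_pos: [501.9, 82.4, 176.4]
eef_rot: [0.996, 0.095, 0.001, 0.0]
force: [-0.7, 1.2, 6.0]
finger_gap: 0.695
gripper_force: 32.4
```

Request:
servo_tool(commands=[{"gripper": 0.3,"travel": [0,0,-0.001],"rot": [0,0,0]},{"gripper": 0.3,"travel": [0,0,-0.002],"rot": [0,0,0]},{"gripper": 0.3,"travel": [0,0,-0.002],"rot": [0,0,0]},{"gripper": 0.3,"travel": [0,0,-0.03],"rot": [0,0,0]},{"gripper": 0.3,"travel": [0,0,-0.08],"rot": [0,0,0]},{"gripper": 0.3,"travel": [0,0,-0.13],"rot": [0,0,0]},{"gripper": 0.3,"travel": [0,0,-0.17],"rot": [0,0,0]},{"gripper": 0.3,"travel": [0,0,-0.17],"rot": [0,0,0]},{"gripper": 0.3,"travel": [0,0,-0.17],"rot": [0,0,0]}], force=100)

```text
t: 4.95
ee_pos: [501.1, 82.2, 344.7]
eef_rot: [0.996, 0.094, 0.0, 0.0]
force: [-0.8, 0.7, -1.5]
finger_gap: 0.662
gripper_force: 107.3
```

```bash
python3 - <<'E'
from h import *
f=grab('wrist');cv2.imwrite('pics/w3.png',f['pixels'])
s=sensors.observe();print(s['ee_pos'],s['force'],s['wrist_torque'],s['finger_gap'],s['gripper_force'])
Rc=R.from_quat(s['eef_rot']).as_matrix()
P=(cloud(f)-s['ee_pos'])@Rc  # tool frame
m=(f['depth']>0)&(P[...,2]>130)&(P[...,2]<185)&(P[...,0]>-80)&(abs(P[...,1])<40)&(P[...,0]<100)
q=P[m];print('x',np.percentile(q[:,0],[1,50,99]),'y',np.percentile(q[:,1],[1,99]),'z pct',np.percentile(q[:,2],[2,10,50,90,98]))
far=q[q[:,0]>30];A=np.c_[far[:,:2],np.ones(len(far))];print('plane z=',np.linalg.lstsq(A,far[:,2],rcond=None)[0],len(far))
np.save('toolP.npy',P)
E
```

```text
[500.52949215  82.20320481 343.01452715] [-0.29983036 -0.01195135 -2.21784899] [ 0.05313303 -0.02466962  0.05235463] 0.6611914867555378 107.24323868751526
x [-37.75501344  20.52870995  74.43763966] y [-32.44633844  32.65835127] z pct [135.84300773 157.56702411 158.76153199 159.62208434 160.3586284 ]
plane z= [-1.82280136e-02  1.59717049e-03  1.60081960e+02] 18392
```

View pics/w3.png

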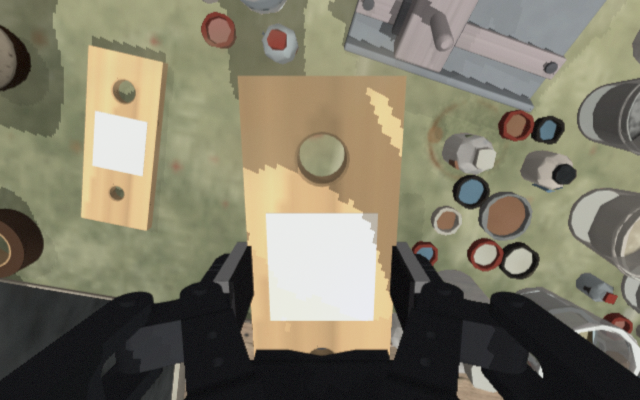

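The thick board is held level and central. The large hole is at about (323,157) and the far edge at row 77.

```bash
python3 - <<'E'
from h import *
f=load('wrist');P=np.load('toolP.npy');z=P[...,2]
m=(abs(z-(160-.018*P[...,0]))<3)&(f['depth']>0)
reg=np.zeros_like(m);reg[78:260,225:415]=1;mm=(m&reg)
# hole: not on plane inside
h=(~m).astype(np.uint8)[120:195,285:360];k,L,st,ce=cv2.connectedComponentsWithStats(h);i=1+st[1:,4].argmax();print(st[i],ce[i]+[285,120])
K=f['intrinsics'];s=sensors.observe();Rc=R.from_quat(s['eef_rot']).as_matrix()
def proj(u,v):
    r=Rc.T@att(f)@np.array([(u-K[0,2])/K[0,0],(v-K[1,2])/K[1,1],1]);o=Rc.T@(f['xyz']-s['ee_pos'])
    t=(160-.018*45-o[2])/(r[2]+.018*0);return o+t*r
c=max(cv2.findContours((L==i).astype(np.uint8),0,1)[0],key=len)[:,0]+[285,120]
W=np.array([proj(u,v) for u,v in c]);print('hole',W.min(0),W.max(0),(W.min(0)+W.max(0))/2)
q=P[mm];print('y by x-slices')
for x in (30,40,55,65):
    S=q[abs(q[:,0]-x)<3];print(x,S[:,1].min(),S[:,1].max(),(S[:,1].min()+S[:,1].max())/2)
print('xmax by y')
for y in (-20,0,20):
    S=q[abs(q[:,1]-y)<3];print(y,S[:,0].max())
E
```

```text
[  12   15   50   49 1852] [321.60529158 158.26673866]
hole [ 36.18712864  -8.95182759 159.19      ] [ 54.41875717   9.57371611 159.19      ] [ 45.3029429    0.31094426 159.19      ]
y by x-slices
30 -29.580627157976206 30.3955044872176 0.4074386646206971
40 -29.82946731695271 30.54543281045055 0.3579827467489203
55 -29.69943063385745 30.292972332695562 0.2967708494190564
65 -29.658196312600456 30.596284205017405 0.46904394620847434
xmax by y
-20 74.50089723936307
0 74.49219718568973
20 74.5645856951479
```

```bash
sed -i 's/-6.7)/-6.5)/' h.py; cat >> h.py <<'E'
S0=R.from_euler('ZY',[np.radians(-6.7),-np.pi/6]).as_matrix() # frame in which pins were measured
RT=tool(-SX[:,2],SX[:,0])
def over(zs,dx=0,dy=0): return S0@np.array([620.7+dx,106.85+dy,zs])
def rep():
    s=sensors.observe();Rc=R.from_quat(s['eef_rot']);q=S0.T@s['ee_pos']
    print('t',s['t'],'stand',(q-[620.7,106.85,0]).round(2),'rot err',(Rc.inv()*R.from_matrix(RT)).as_rotvec().round(4),'F stand',(S0.T@s['force']).round(1),'M tool',Rc.inv().apply(s['wrist_torque']).round(2),'gap',s['finger_gap'],'joints',s['joint_pos'].round(2))
E
python3 - <<'E'
from h import *
rep();print(over(60),over(0.3));delta(over(60),RT)
E
```

```text
t 5.0 stand [-26.99  33.19  53.3 ] rot err [-0.0794  0.523   0.2957] F stand [-1.4 -0.  -1.8] M tool [ 0.05  0.03 -0.05] gap 0.6611914867555378 joints [-0.08  0.04  1.85 -0.    1.25  1.31]
[516.54205441  46.90498837 362.31152423] [546.1881983   43.42236687 310.60980762]
travel [ 0.009   0.0377 -0.0194] rot [-0.0794  0.523   0.2957]
```

Request:
servo_tool(commands=[{"gripper": 0.3,"travel": [0,0,-0.04],"rot": [-0.016,0.105,0.06]},{"gripper": 0.3,"travel": [0,0.01,-0.04],"rot": [-0.032,0.209,0.118]},{"gripper": 0.3,"travel": [0.003,0.02,-0.04],"rot": [-0.048,0.314,0.177]},{"gripper": 0.3,"travel": [0.006,0.03,-0.03],"rot": [-0.0635,0.418,0.237]},{"gripper": 0.3,"travel": [0.009,0.0377,-0.0194],"rot": [-0.0794,0.523,0.2957]},{"gripper": 0.3,"travel": [0.009,0.0377,-0.0194],"rot": [-0.0794,0.523,0.2957]},{"gripper": 0.3,"travel": [0.009,0.0377,-0.0194],"rot": [-0.0794,0.523,0.2957]},{"gripper": 0.3,"travel": [0.009,0.0377,-0.0194],"rot": [-0.0794,0.523,0.2957]},{"gripper": 0.3,"travel": [0.009,0.0377,-0.0194],"rot": [-0.0794,0.523,0.2957]}])

```text
t: 5.9
ee_pos: [517.3, 47.1, 364.0]
eef_rot: [0.964, -0.054, 0.259, 0.015]
force: [0.4, 0.6, -1.0]
finger_gap: 0.668
gripper_force: 107.3
```

```bash
python3 - <<'E'
from h import *
rep();delta(over(-18),RT)
E
```

```text
t 5.9 stand [ 1.46  0.25 61.08] rot err [-0.0005 -0.0014  0.0008] F stand [-0.2  0.6 -1.1] M tool [ 0.   -0.31 -0.02] gap 0.6684089488887842 joints [-0.15 -0.11  1.99  0.03  0.74  1.52]
travel [-0.0016  0.0004  0.0791] rot [-0.0005 -0.0014  0.0008]
```

Request:
servo_tool(commands=[{"gripper": 0.3,"travel": [-0.001,0,0.03],"rot": [0,0,0]},{"gripper": 0.3,"travel": [-0.001,0,0.06],"rot": [0,0,0]},{"gripper": 0.3,"travel": [-0.001,0,0.078],"rot": [0,0,0]},{"gripper": 0.3,"travel": [-0.001,0,0.078],"rot": [0,0,0]},{"gripper": 0.3,"travel": [-0.001,0,0.078],"rot": [0,0,0]},{"gripper": 0.3,"travel": [-0.001,0,0.078],"rot": [0,0,0]}])

```text
t: 6.5
ee_pos: [555.4, 42.6, 297.3]
eef_rot: [0.964, -0.055, 0.261, 0.015]
force: [0.4, -0.1, -0.1]
finger_gap: 0.662
gripper_force: 107.3
```

```bash
python3 - <<'E'
from h import *
rep()
f=grab('wrist');cv2.imwrite('pics/w4.png',f['pixels']);rep()
E
```

```text
t 6.5 stand [  1.32   0.3  -15.89] rot err [-0.0002 -0.0044  0.0004] F stand [ 0.3 -0.1 -0.3] M tool [-0.05 -0.33  0.03] gap 0.6617774585533815 joints [-0.14  0.08  1.94  0.03  0.59  1.52]
t 6.55 stand [  1.35   0.26 -15.8 ] rot err [-0.0002 -0.0047  0.0002] F stand [-0.3 -0.4 -0.9] M tool [-0.01 -0.37 -0.02] gap 0.6661627881750244 joints [-0.14  0.08  1.94  0.03  0.59  1.52]
```

View pics/w4.png

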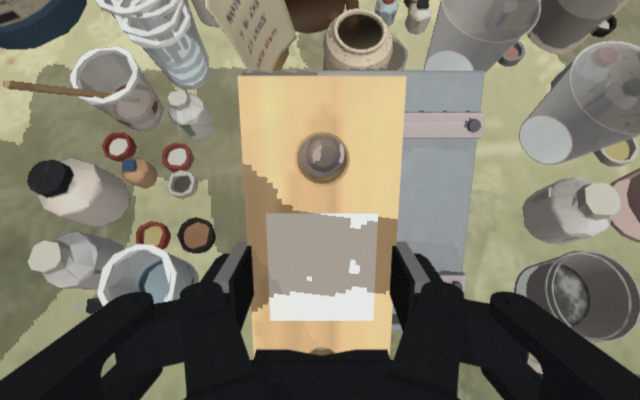

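The upper pin shows through the large hole, at about (324,153). I measure their offset.

```bash
python3 - <<'E'
from h import *
f=load('wrist');s=sensors.observe();Rc=R.from_quat(s['eef_rot']).as_matrix()
P=(cloud(f)-s['ee_pos'])@Rc;z=P[...,2]
W=P[125:192,285:362].reshape(-1,3);W=W[np.hypot(W[:,0]-45,W[:,1]-.3)<11]
print(np.histogram(W[:,2],bins=np.arange(150,230,4)))
S=W[(W[:,2]>168)];t=np.percentile(S[:,2],20);print('low z pct',np.percentile(S[:,2],[2,10,25,50]))
for a,b in ((t-4,t+2),):
    Q=S[(S[:,2]>a)&(S[:,2]<b)];print(len(Q),Q.mean(0),Q.min(0),Q.max(0),cv2.minEnclosingCircle(Q[:,:2].astype(np.float32)))
E
```

```text
(array([  0,   0, 747, 136, 134, 111,  60,   0, 640, 279,  16,  23,  17,
        15,  13,   7,   6,   0,  94]), array([150, 154, 158, 162, 166, 170, 174, 178, 182, 186, 190, 194, 198,
       202, 206, 210, 214, 218, 222, 226]))
low z pct [168.8401542  172.58961859 184.00170633 185.10988731]
558 [ 42.44907613   0.98317572 184.58468649] [ 35.58116844  -5.26802353 182.84745349] [ 48.97788181   7.78452453 185.53874643] ((42.469730377197266, 1.0577319860458374), 6.937360763549805)
```

Request:
servo_tool(commands=[{"gripper": 0.3,"travel": [-0.0032,0.0009,0],"rot": [0,-0.0047,0]},{"gripper": 0.3,"travel": [-0.0032,0.0009,0],"rot": [0,-0.0047,0]},{"gripper": 0.3,"travel": [-0.0032,0.0009,0.003],"rot": [0,-0.0047,0]},{"gripper": 0.3,"travel": [-0.0032,0.0009,0.006],"rot": [0,-0.0047,0]},{"gripper": 0.3,"travel": [-0.0032,0.0009,0.009],"rot": [0,-0.0047,0]},{"gripper": 0.3,"travel": [-0.0032,0.0009,0.012],"rot": [0,-0.0047,0]},{"gripper": 0.3,"travel": [-0.0032,0.0009,0.014],"rot": [0,-0.0047,0]},{"gripper": 0.3,"travel": [-0.0032,0.0009,0.014],"rot": [0,-0.0047,0]},{"gripper": 0.3,"travel": [-0.0032,0.0009,0.014],"rot": [0,-0.0047,0]}])

```text
t: 7.45
ee_pos: [560.1, 41.0, 282.7]
eef_rot: [0.964, -0.055, 0.259, 0.015]
force: [5.7, 0.4, -1.0]
finger_gap: 0.662
gripper_force: 107.1
```

```bash
python3 - <<'E'
from h import *
rep()
E
```

```text
t 7.45 stand [ -1.76  -0.77 -30.89] rot err [-0.0001 -0.0008 -0.0002] F stand [ 4.4  1.1 -3.7] M tool [ 0.25  0.64 -0.03] gap 0.6624565160995112 joints [-0.15  0.12  1.94  0.03  0.56  1.52]
```

Request:
servo_tool(commands=[{"gripper": 0.3,"travel": [0.0008,-0.0002,0],"rot": [0,0,0]},{"gripper": 0.3,"travel": [0.0008,-0.0002,0.003],"rot": [0,0,0]},{"gripper": 0.3,"travel": [0.0008,-0.0002,0.006],"rot": [0,0,0]},{"gripper": 0.3,"travel": [0.0008,-0.0002,0.009],"rot": [0,0,0]},{"gripper": 0.3,"travel": [0.0008,-0.0002,0.012],"rot": [0,0,0]},{"gripper": 0.3,"travel": [0.0008,-0.0002,0.012],"rot": [0,0,0]},{"gripper": 0.3,"travel": [0.0008,-0.0002,0.012],"rot": [0,0,0]}])

```text
t: 8.15
ee_pos: [566.4, 40.5, 272.3]
eef_rot: [0.964, -0.055, 0.258, 0.015]
force: [5.2, 0.2, 1.5]
finger_gap: 0.665
gripper_force: 107.4
```

```bash
python3 - <<'E'
from h import *
rep()
E
```

```text
t 8.15 stand [ -1.45  -0.56 -43.11] rot err [-0.0001  0.0006 -0.0001] F stand [ 5.2  0.8 -1.3] M tool [ 0.1   0.84 -0.  ] gap 0.6649245928140896 joints [-0.15  0.15  1.93  0.03  0.54  1.52]
```

Request:
servo_tool(commands=[{"gripper": 0.3,"travel": [0.001,-0.0002,0.002],"rot": [0,0,0]},{"gripper": 0.3,"travel": [0.001,-0.0002,0.006],"rot": [0,0,0]},{"gripper": 0.3,"travel": [0.001,-0.0002,0.01],"rot": [0,0,0]},{"gripper": 0.3,"travel": [0.001,-0.0002,0.014],"rot": [0,0,0]},{"gripper": 0.3,"travel": [0.001,-0.0002,0.018],"rot": [0,0,0]},{"gripper": 0.3,"travel": [0.001,-0.0002,0.019],"rot": [0,0,0]},{"gripper": 0.3,"travel": [0.001,-0.0002,0.019],"rot": [0,0,0]}])

```text
t: 8.85
ee_pos: [576.3, 39.6, 255.8]
eef_rot: [0.965, -0.055, 0.257, 0.015]
force: [5.9, -0.9, 1.5]
finger_gap: 0.666
gripper_force: 107.4
```

```bash
python3 - <<'E'
from h import *
rep()
E
```

```text
t 8.85 stand [ -1.11  -0.33 -62.39] rot err [-0.0001  0.0024 -0.0001] F stand [ 5.9 -0.2 -1.7] M tool [-0.01  0.74 -0.05] gap 0.6656108112533731 joints [-0.14  0.2   1.91  0.03  0.51  1.52]
```

Request:
servo_tool(commands=[{"gripper": 0.3,"travel": [0.0005,0,0.002],"rot": [0,0,0]},{"gripper": 0.3,"travel": [0.0005,0,0.004],"rot": [0,0,0]},{"gripper": 0.3,"travel": [0.0005,0,0.005],"rot": [0,0,0]},{"gripper": 0.3,"travel": [0.0005,0,0.005],"rot": [0,0,0]}])

```text
t: 9.25
ee_pos: [578.0, 39.5, 254.5]
eef_rot: [0.965, -0.054, 0.255, 0.015]
force: [-34.2, -0.5, 38.6]
finger_gap: 0.666
gripper_force: 113.4
```

```bash
python3 - <<'E'
from h import *
rep()
E
```

```text
t 9.25 stand [ -0.31  -0.16 -64.28] rot err [0.0001 0.0065 0.0012] F stand [-10.   -4.5  50.4] M tool [-0.86 -1.95  0.23] gap 0.6660579289334109 joints [-0.14  0.21  1.9   0.03  0.52  1.52]
```

Request:
servo_tool(commands=[{"gripper": 0.3,"travel": [0,0,-0.003],"rot": [0,0,0]},{"gripper": 0.3,"travel": [0,0,-0.003],"rot": [0,0,0]},{"gripper": 0.9,"travel": [0,0,-0.003],"rot": [0,0,0]},{"gripper": 0.9,"travel": [0,0,-0.003],"rot": [0,0,0]},{"gripper": 0.9,"travel": [0,0,-0.003],"rot": [0,0,0]},{"gripper": 0.95,"travel": [0,0,-0.03],"rot": [0,0,0]},{"gripper": 1,"travel": [0,0,-0.08],"rot": [0,0,0]},{"gripper": 1,"travel": [0,0,-0.11],"rot": [0,0,0]},{"gripper": 1,"travel": [0,0,-0.11],"rot": [0,0,0]},{"gripper": 1,"travel": [0,0,-0.11],"rot": [0,0,0]}], force=30)

```text
t: 10.25
ee_pos: [524.4, 45.6, 347.1]
eef_rot: [0.965, -0.055, 0.257, 0.015]
force: [0.3, -0.6, -1.1]
finger_gap: 1.002
gripper_force: 0.0
```

```bash
python3 - <<'E'
from h import *
f=grab('wrist');cv2.imwrite('pics/w5.png',f['pixels']);rep()
q=cloud(f)@S0-[620.7,106.85,0];d=f['depth'];z=q[...,2]
print(np.histogram(z[(d>0)&(abs(q[...,0])<70)&(abs(q[...,1])<25)],bins=np.arange(-280,-190,5)))
m=(d>0)&(abs(z+225)<6)&(abs(q[...,0])<85)&(abs(q[...,1])<40);B=q[m]
print('board plane',np.linalg.lstsq(np.c_[B[:,:2],np.ones(len(B))],B[:,2],rcond=None)[0],'ext',np.percentile(B,[.5,99.5],axis=0)[:,:2])
T=q[(d>0)&(abs(z+201)<4)]
for a in (-45,45):
    S=T[np.hypot(T[:,0]-a,T[:,1])<12];print('pin',S.mean(0),cv2.minEnclosingCircle(S[:,:2].astype(np.float32)))
E
```

```text
t 10.3 stand [-1.37 -0.46 41.95] rot err [-0.0002  0.0051 -0.    ] F stand [-0.1 -0.1 -0.8] M tool [-0.01 -0.21  0.04] gap 1.000646298335548 joints [-0.15 -0.06  1.98  0.03  0.7   1.52]
(array([    0,     0,     0,     0,     0,     0,     0,     9,    22,
          25,   768, 12031,    41,    55,    52,   527,   137]), array([-280, -275, -270, -265, -260, -255, -250, -245, -240, -235, -230,
       -225, -220, -215, -210, -205, -200, -195]))
board plane [-1.34046048e-03  3.94107792e-03 -2.23944324e+02] ext [[-76.19948851 -29.98953144]
 [ 72.79502786  29.44531185]]
pin [ -44.16377248   -0.43436729 -201.60097735] ((-45.13607406616211, -0.5736425518989563), 4.899715423583984)
pin [ 4.47809455e+01 -1.60852353e-01 -2.01053905e+02] ((44.46708297729492, -0.09083452075719833), 7.879319190979004)
```

View pics/w5.png

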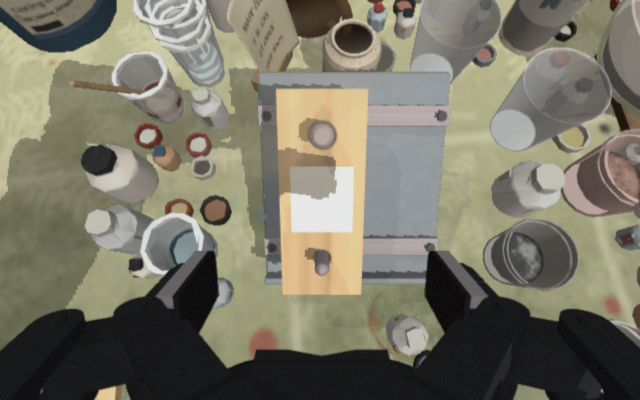

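The thick board sits flush: its top is about 23–24 mm below the pin tops, over both pins at (321,133) and (322,262). Now the thin board.

```bash
python3 - <<'E'
from h import *
a=np.radians(-1.58);T=tool([0,0,-1],[np.cos(a),np.sin(a),0])
delta([498.4,260.8,330],T)
E
```

```text
travel [-0.0514 -0.211  -0.0109] rot [ 0.0221 -0.5182 -0.0839]
```

Request:
servo_tool(commands=[{"gripper": 1,"travel": [-0.0514,-0.211,-0.011],"rot": [0.0221,-0.5182,-0.084]},{"gripper": 1,"travel": [-0.0514,-0.211,-0.011],"rot": [0.0221,-0.5182,-0.084]},{"gripper": 1,"travel": [-0.0514,-0.211,-0.011],"rot": [0.0221,-0.5182,-0.084]},{"gripper": 1,"travel": [-0.0514,-0.211,-0.011],"rot": [0.0221,-0.5182,-0.084]},{"gripper": 1,"travel": [-0.0514,-0.211,-0.011],"rot": [0.0221,-0.5182,-0.084]},{"gripper": 1,"travel": [-0.0514,-0.211,-0.011],"rot": [0.0221,-0.5182,-0.084]},{"gripper": 1,"travel": [-0.0514,-0.211,-0.011],"rot": [0.0221,-0.5182,-0.084]},{"gripper": 1,"travel": [-0.0514,-0.211,-0.011],"rot": [0.0221,-0.5182,-0.084]}])

```text
t: 11.1
ee_pos: [499.0, 259.7, 330.3]
eef_rot: [1.0, -0.014, 0.001, 0.001]
force: [0.1, -0.2, 0.8]
finger_gap: 0.999
gripper_force: 0.0
```

```bash
python3 - <<'E'
from h import *
a=np.radians(-1.58);T=tool([0,0,-1],[np.cos(a),np.sin(a),0])
f=grab('wrist');P=cloud(f)
m=(f['depth']>0)&(abs(P[...,2]-10.5)<3.5)&(abs(P[...,1]-260)<45)&(abs(P[...,0]-500)<90);q=P[m]
print('far edge x',np.percentile(q[:,0],99.8),'y at x~550',np.percentile(q[abs(q[:,0]-550)<15][:,1],[.5,99.5]))
delta([498.4,260.8,175.5],T)
E
```

```text
far edge x 573.3529237151979 y at x~550 [229.58577852 288.88900132]
travel [-0.001  -0.0013  0.1552] rot [ 0.0008 -0.0017 -0.0017]
```

Request:
servo_tool(commands=[{"gripper": 1,"travel": [-0.001,-0.001,0.05],"rot": [0.001,-0.002,-0.002]},{"gripper": 1,"travel": [-0.001,-0.001,0.1],"rot": [0.001,-0.002,-0.002]},{"gripper": 1,"travel": [-0.001,-0.001,0.135],"rot": [0.001,-0.002,-0.002]},{"gripper": 1,"travel": [-0.001,-0.001,0.1545],"rot": [0.001,-0.002,-0.002]},{"gripper": 1,"travel": [-0.001,-0.001,0.1545],"rot": [0.001,-0.002,-0.002]},{"gripper": 0.4,"travel": [-0.001,-0.001,0.1545],"rot": [0.001,-0.002,-0.002]},{"gripper": 0.4,"travel": [-0.001,-0.001,0.1545],"rot": [0.001,-0.002,-0.002]},{"gripper": 0.4,"travel": [-0.001,-0.001,0.1545],"rot": [0.001,-0.002,-0.002]},{"gripper": 0.4,"travel": [-0.001,-0.001,0.1545],"rot": [0.001,-0.002,-0.002]}], force=30)

```text
t: 12.05
ee_pos: [501.6, 262.0, 182.6]
eef_rot: [1.0, -0.013, 0.005, -0.001]
force: [-2.0, -4.6, 19.4]
finger_gap: 0.402
gripper_force: 9.7
```

The fingers closed over the board's top, so the tips sit higher than assumed. I lift, re-measure and go deeper.

Request:
servo_tool(commands=[{"gripper": 0.4,"travel": [0,0,-0.02],"rot": [0,0,0]},{"gripper": 1,"travel": [0,0,-0.08],"rot": [0,0,0]},{"gripper": 1,"travel": [0,0,-0.12],"rot": [0,0,0]},{"gripper": 1,"travel": [0,0,-0.12],"rot": [0,0,0]},{"gripper": 1,"travel": [0,0,-0.12],"rot": [0,0,0]},{"gripper": 1,"travel": [0,0,-0.12],"rot": [0,0,0]}])

```text
t: 12.65
ee_pos: [497.8, 261.5, 296.4]
eef_rot: [1.0, -0.013, -0.0, -0.0]
force: [0.2, -0.4, -0.5]
finger_gap: 0.998
gripper_force: 0.0
```

```bash
python3 - <<'E'
from h import *
a=np.radians(-1.58)
f=grab('wrist');cv2.imwrite('pics/w6.png',f['pixels']);P=cloud(f);s=sensors.observe()
Q=P-[498.4,260.8,0];c,sn=np.cos(a),np.sin(a);bx=Q[...,0]*c+Q[...,1]*sn;by=-Q[...,0]*sn+Q[...,1]*c
m=(f['depth']>0)&(abs(P[...,2]-10.5)<4)&(abs(by)<45)&(bx>-20)&(bx<90)
for x in (25,45,65):
    k=m&(abs(bx-x)<3);print(x,np.percentile(by[k],[.5,99.5]),np.median(P[k][:,2]))
for y in (-20,0,20):
    k=m&(abs(by-y)<4);print(y,np.percentile(bx[k],99.8))
T=tool([0,0,-1],[np.cos(a),np.sin(a),0]);print(s['ee_pos']);delta([498.4,260.8,170],T)
E
```

```text
25 [-29.89866954  29.10663252] 10.684817132780111
45 [-30.05062106  29.35252138] 10.585869718808794
65 [-30.02071113  29.49418117] 10.624775944387608
-20 74.69474939345177
0 74.62895857753634
20 74.58265474662889
[497.55541461 261.47848694 295.59315857]
travel [0.0011 0.0007 0.1256] rot [-0.0001  0.0016  0.002 ]
```

Request:
servo_tool(commands=[{"gripper": 1,"travel": [0.001,0,0.05],"rot": [0,0,0.001]},{"gripper": 1,"travel": [0.001,0,0.09],"rot": [0,0,0.001]},{"gripper": 1,"travel": [0.001,0,0.115],"rot": [0,0,0.001]},{"gripper": 1,"travel": [0.001,0,0.1255],"rot": [0,0,0.001]},{"gripper": 1,"travel": [0.001,0,0.1255],"rot": [0,0,0.001]},{"gripper": 0.8,"travel": [0.001,0,0.1255],"rot": [0,0,0.001]},{"gripper": 0.75,"travel": [0.001,0,0.1255],"rot": [0,0,0.001]},{"gripper": 0.75,"travel": [0.001,0,0.1255],"rot": [0,0,0.001]}])

```text
t: 13.5
ee_pos: [500.0, 262.0, 172.8]
eef_rot: [1.0, -0.013, 0.002, -0.001]
force: [0.0, -0.6, 0.5]
finger_gap: 0.747
gripper_force: 0.0
```

Request:
servo_tool(commands=[{"gripper": 0.75,"travel": [-0.001,0,0.0025],"rot": [0,0,0]},{"gripper": 0.75,"travel": [-0.001,0,0.0025],"rot": [0,0,0]},{"gripper": 0.75,"travel": [-0.001,0,0.0025],"rot": [0,0,0]}])

```text
t: 13.8
ee_pos: [498.1, 261.8, 168.8]
eef_rot: [1.0, -0.013, 0.0, -0.0]
force: [-0.4, 0.5, -0.3]
finger_gap: 0.753
gripper_force: 0.0
```

Request:
servo_tool(commands=[{"gripper": 0.65,"travel": [0,0,0],"rot": [0,0,0]},{"gripper": 0.6,"travel": [0,0,0],"rot": [0,0,0]},{"gripper": 0.6,"travel": [0,0,0],"rot": [0,0,0]}])

```text
t: 14.1
ee_pos: [498.4, 261.8, 169.0]
eef_rot: [1.0, -0.013, 0.0, -0.0]
force: [-0.2, 0.0, 2.8]
finger_gap: 0.691
gripper_force: 33.0
```

Request:
servo_tool(commands=[{"gripper": 0.3,"travel": [0,0,0],"rot": [0,0,0]},{"gripper": 0.3,"travel": [0,0,-0.001],"rot": [0,0,0]},{"gripper": 0.3,"travel": [0,0,-0.001],"rot": [0,0,0]},{"gripper": 0.3,"travel": [0,0,-0.03],"rot": [0,0,0]},{"gripper": 0.3,"travel": [0,0,-0.08],"rot": [0,0,0]},{"gripper": 0.3,"travel": [0,0,-0.13],"rot": [0,0,0]},{"gripper": 0.3,"travel": [0,0,-0.18],"rot": [0,0,0]},{"gripper": 0.3,"travel": [0,0,-0.18],"rot": [0,0,0]},{"gripper": 0.3,"travel": [0,0,-0.18],"rot": [0,0,0]},{"gripper": 0.3,"travel": [0,0,-0.18],"rot": [0,0,0]}], force=90)

```text
t: 15.1
ee_pos: [497.4, 261.4, 346.6]
eef_rot: [1.0, -0.013, -0.002, 0.0]
force: [-0.6, 0.3, -1.3]
finger_gap: 0.669
gripper_force: 96.1
```

```bash
cat >> h.py <<'E'
def held(f):
    """held board seen from the wrist, in the tool frame: top plane, edges, hole"""
    s=sensors.observe();Rc=R.from_quat(s['eef_rot']).as_matrix();P=(cloud(f)-s['ee_pos'])@Rc
    m=(f['depth']>0)&(P[...,2]>145)&(P[...,2]<180)&(P[...,0]>30)&(P[...,0]<85)&(abs(P[...,1])<40);q=P[m]
    md=np.median(q[:,2]);q=q[abs(q[:,2]-md)<3];pl=np.linalg.lstsq(np.c_[q[:,:2],np.ones(len(q))],q[:,2],rcond=None)[0]
    print('plane',pl.round(4),'xmax',[np.percentile(q[abs(q[:,1]-y)<3][:,0],99.8).round(2) for y in (-20,0,20)])
    print('ymid',[np.mean(np.percentile(q[abs(q[:,0]-x)<3][:,1],[.2,99.8])).round(2) for x in (32,45,55,68)])
    return P,pl
E
python3 - <<'E'
from h import *
f=grab('wrist');cv2.imwrite('pics/w7.png',f['pixels']);held(f);rep();delta(over(60,-1,-.5),RT)
E
```

```text
plane [1.000000e-04 8.000000e-04 1.586657e+02] xmax [np.float64(75.45), np.float64(75.47), np.float64(75.49)]
ymid [np.float64(0.32), np.float64(0.26), np.float64(0.3), np.float64(0.29)]
t 15.15 stand [-46.25 210.78  68.07] rot err [-0.022   0.5272  0.0851] F stand [-0.8 -0.1 -0.5] M tool [-0.05  0.01  0.  ] gap 0.6696131557963508 joints [0.27 0.18 1.7  0.   1.27 1.87]
travel [ 0.0239  0.2143 -0.0156] rot [-0.022   0.5272  0.0851]
```

Request:
servo_tool(commands=[{"gripper": 0.3,"travel": [0,0.02,-0.045],"rot": [-0.005,0.12,0.02]},{"gripper": 0.3,"travel": [0,0.065,-0.055],"rot": [-0.01,0.25,0.04]},{"gripper": 0.3,"travel": [0.005,0.11,-0.055],"rot": [-0.015,0.38,0.06]},{"gripper": 0.3,"travel": [0.01,0.155,-0.045],"rot": [-0.02,0.5,0.08]},{"gripper": 0.3,"travel": [0.018,0.195,-0.03],"rot": [-0.022,0.527,0.085]},{"gripper": 0.3,"travel": [0.024,0.2143,-0.0156],"rot": [-0.022,0.527,0.085]},{"gripper": 0.3,"travel": [0.024,0.2143,-0.0156],"rot": [-0.022,0.527,0.085]},{"gripper": 0.3,"travel": [0.024,0.2143,-0.0156],"rot": [-0.022,0.527,0.085]},{"gripper": 0.3,"travel": [0.024,0.2143,-0.0156],"rot": [-0.022,0.527,0.085]},{"gripper": 0.3,"travel": [0.024,0.2143,-0.0156],"rot": [-0.022,0.527,0.085]}])

```text
t: 16.15
ee_pos: [516.5, 47.9, 364.7]
eef_rot: [0.964, -0.054, 0.261, 0.014]
force: [-0.0, -0.7, -0.4]
finger_gap: 0.675
gripper_force: 96.2
```

```bash
python3 - <<'E'
from h import *
rep();delta(over(-22,-1,-.5),RT)
E
```

```text
t 16.15 stand [ 1.05  0.94 62.12] rot err [-0.0025 -0.0047  0.0008] F stand [-0.2 -0.7 -0.4] M tool [-0.03 -0.32  0.02] gap 0.6745899685134722 joints [-0.15 -0.11  1.99  0.03  0.74  1.52]
travel [-0.0025  0.0018  0.0841] rot [-0.0025 -0.0047  0.0008]
```

Request:
servo_tool(commands=[{"gripper": 0.3,"travel": [-0.002,0.0015,0.03],"rot": [-0.002,-0.005,0.001]},{"gripper": 0.3,"travel": [-0.002,0.0015,0.06],"rot": [-0.002,-0.005,0.001]},{"gripper": 0.3,"travel": [-0.002,0.0015,0.083],"rot": [-0.002,-0.005,0.001]},{"gripper": 0.3,"travel": [-0.002,0.0015,0.083],"rot": [-0.002,-0.005,0.001]},{"gripper": 0.3,"travel": [-0.002,0.0015,0.083],"rot": [-0.002,-0.005,0.001]},{"gripper": 0.3,"travel": [-0.002,0.0015,0.083],"rot": [-0.002,-0.005,0.001]},{"gripper": 0.3,"travel": [-0.002,0.0015,0.083],"rot": [-0.002,-0.005,0.001]}])

```text
t: 16.85
ee_pos: [556.3, 41.1, 293.2]
eef_rot: [0.964, -0.055, 0.259, 0.015]
force: [-0.3, -0.9, -0.7]
finger_gap: 0.672
gripper_force: 96.2
```

```bash
cat >> h.py <<'E'
def pinhole():
    f=grab('wrist');P,pl=held(f)
    m=(f['depth']>0)
    W=P[m];W=W[np.hypot(W[:,0]-45,W[:,1])<14];top=W[:,2]-(W[:,:2]@pl[:2]+pl[2])
    S=W[(top>8)&(W[:,2]<200)];t=np.median(S[:,2]);Q=S[(S[:,2]>t-4)&(S[:,2]<t+2)]
    print('pin top',len(Q),Q.mean(0),cv2.minEnclosingCircle(Q[:,:2].astype(np.float32)))
E
python3 - <<'E'
from h import *
rep();pinhole()
E
```

```text
t 16.85 stand [  0.22  -1.15 -19.94] rot err [ 0.0004 -0.002  -0.0013] F stand [-0.5 -1.  -0.5] M tool [-0.02 -0.32 -0.01] gap 0.6722816341218628 joints [-0.15  0.09  1.94  0.03  0.58  1.52]
plane [1.00000e-04 1.00000e-03 1.58329e+02] xmax [np.float64(75.93), np.float64(75.94), np.float64(75.9)]
ymid [np.float64(0.33), np.float64(0.36), np.float64(0.38), np.float64(0.36)]
pin top 833 [ 44.61698458  -0.58078474 180.60976622] ((44.524837493896484, -0.5498316884040833), 7.538145542144775)
```

Request:
servo_tool(commands=[{"gripper": 0.3,"travel": [-0.0016,-0.0009,0],"rot": [0,-0.002,-0.001]},{"gripper": 0.3,"travel": [-0.0016,-0.0009,0],"rot": [0,-0.002,-0.001]},{"gripper": 0.3,"travel": [-0.0016,-0.0009,0.004],"rot": [0,-0.002,-0.001]},{"gripper": 0.3,"travel": [-0.0016,-0.0009,0.008],"rot": [0,-0.002,-0.001]},{"gripper": 0.3,"travel": [-0.0016,-0.0009,0.012],"rot": [0,-0.002,-0.001]},{"gripper": 0.3,"travel": [-0.0016,-0.0009,0.016],"rot": [0,-0.002,-0.001]},{"gripper": 0.3,"travel": [-0.0016,-0.0009,0.018],"rot": [0,-0.002,-0.001]},{"gripper": 0.3,"travel": [-0.0016,-0.0009,0.018],"rot": [0,-0.002,-0.001]}])

```text
t: 17.7
ee_pos: [564.0, 40.8, 274.9]
eef_rot: [0.965, -0.055, 0.257, 0.015]
force: [2.0, -0.6, -0.9]
finger_gap: 0.67
gripper_force: 96.2
```

```bash
python3 - <<'E'
from h import *
rep()
E
```

```text
t 17.7 stand [ -2.32  -0.52 -39.62] rot err [ 0.0005  0.0028 -0.0008] F stand [ 1.3 -0.4 -1.8] M tool [-0.03 -0.15  0.01] gap 0.6702306131272909 joints [-0.15  0.14  1.93  0.03  0.55  1.52]
```

Request:
servo_tool(commands=[{"gripper": 0.3,"travel": [0.0007,0,0.003],"rot": [0,0.002,0]},{"gripper": 0.3,"travel": [0.0007,0,0.007],"rot": [0,0.002,0]},{"gripper": 0.3,"travel": [0.0007,0,0.011],"rot": [0,0.002,0]},{"gripper": 0.3,"travel": [0.0007,0,0.014],"rot": [0,0.002,0]},{"gripper": 0.3,"travel": [0.0007,0,0.014],"rot": [0,0.002,0]},{"gripper": 0.3,"travel": [0.0007,0,0.014],"rot": [0,0.002,0]}])

```text
t: 18.3
ee_pos: [571.2, 40.0, 263.1]
eef_rot: [0.965, -0.055, 0.258, 0.015]
force: [0.1, -0.2, 0.2]
finger_gap: 0.671
gripper_force: 96.3
```

```bash
python3 - <<'E'
from h import *
rep()
E
```

```text
t 18.3 stand [ -1.87  -0.45 -53.47] rot err [ 0.0005  0.0012 -0.0007] F stand [ 0.2 -0.2  0.1] M tool [-0.06 -0.29  0.05] gap 0.6712734308481364 joints [-0.14  0.18  1.92  0.03  0.53  1.52]
```

Request:
servo_tool(commands=[{"gripper": 0.3,"travel": [0,0,0.0015],"rot": [0,0.001,0]},{"gripper": 0.3,"travel": [0,0,0.003],"rot": [0,0.001,0]},{"gripper": 0.3,"travel": [0,0,0.0045],"rot": [0,0.001,0]},{"gripper": 0.3,"travel": [0,0,0.0045],"rot": [0,0.001,0]},{"gripper": 0.3,"travel": [0,0,0.0045],"rot": [0,0.001,0]}])

```text
t: 18.8
ee_pos: [573.0, 39.9, 261.5]
eef_rot: [0.965, -0.055, 0.258, 0.015]
force: [-25.7, 0.2, 23.9]
finger_gap: 0.672
gripper_force: 100.1
```

```bash
python3 - <<'E'
from h import *
rep()
E
```

```text
t 18.8 stand [ -1.19  -0.36 -55.76] rot err [ 0.0006  0.0014 -0.    ] F stand [-10.2  -2.8  33.5] M tool [-0.39 -1.88  0.15] gap 0.6720510644718504 joints [-0.14  0.18  1.91  0.03  0.52  1.52]
```

Contact at 33 N, about where flush should be. I relax, release, retreat and check.

Request:
servo_tool(commands=[{"gripper": 0.3,"travel": [0,0,-0.002],"rot": [0,0,0]},{"gripper": 0.3,"travel": [0,0,-0.002],"rot": [0,0,0]},{"gripper": 0.9,"travel": [0,0,-0.002],"rot": [0,0,0]},{"gripper": 0.9,"travel": [0,0,-0.002],"rot": [0,0,0]},{"gripper": 0.9,"travel": [0,0,-0.002],"rot": [0,0,0]},{"gripper": 0.95,"travel": [0,0,-0.03],"rot": [0,0,0]},{"gripper": 1,"travel": [0,0,-0.08],"rot": [0,0,0]},{"gripper": 1,"travel": [0,0,-0.11],"rot": [0,0,0]},{"gripper": 1,"travel": [0,0,-0.11],"rot": [0,0,0]},{"gripper": 1,"travel": [0,0,-0.11],"rot": [0,0,0]}], force=30)

```text
t: 19.8
ee_pos: [518.9, 46.1, 355.2]
eef_rot: [0.964, -0.055, 0.259, 0.015]
force: [-0.3, 0.4, 0.4]
finger_gap: 0.999
gripper_force: 0.0
```

```bash
python3 - <<'E'
from h import *
f=grab('wrist');cv2.imwrite('pics/w8.png',f['pixels']);rep()
q=cloud(f)@S0-[620.7,106.85,0];d=f['depth'];z=q[...,2]
m=(d>0)&(abs(z+215)<6)&(abs(q[...,0])<85)&(abs(q[...,1])<40);B=q[m]
print('board plane',np.linalg.lstsq(np.c_[B[:,:2],np.ones(len(B))],B[:,2],rcond=None)[0],'ext',np.percentile(B,[.5,99.5],axis=0)[:,:2])
T=q[(d>0)&(abs(z+201)<4)]
for a in (-45,45):
    S=T[np.hypot(T[:,0]-a,T[:,1])<12];print('pin',np.median(S,axis=0),len(S))
E
```

```text
t 19.85 stand [-2.26 -0.61 51.57] rot err [ 0.0005  0.001  -0.0008] F stand [-0.2  0.6  0.2] M tool [-0.01 -0.26  0.03] gap 0.9999233597490306 joints [-0.15 -0.09  1.99  0.03  0.72  1.52]
board plane [-1.01685829e-03  3.39770869e-03 -2.13946223e+02] ext [[-76.26252572 -30.26948172]
 [ 72.56628604  29.1526315 ]]
pin [ -43.97752142   -0.3301282  -201.36279953] 144
pin [ 4.48596802e+01 -1.57249562e-01 -2.00766564e+02] 468
```

View pics/w8.png

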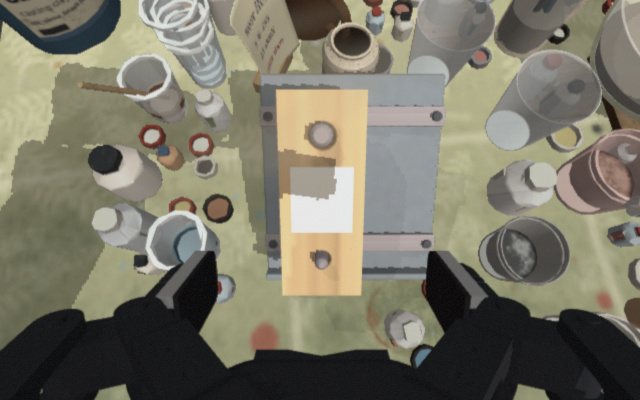

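The thin board lies flush on the thick one: its top is exactly 10 mm higher and parallel, with both pins through at (321,134) and (322,259).

```bash
python3 -c "
from station import job;print(job.sign_off())"
```

```text
the job is handed in; nothing more can be done
None
```

Both boards are filed on the pins, the thick one flush on the bar and the thin one flush on top, swatches out and large holes up; the gripper is open and clear, the jar and tape were not touched, and the job was handed in at about 20 s.

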